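# Air selector of the cup-drying stand

## Task

The rinsed steel cup hangs upside down on one of the four pegs of the drying stand. Pull the sprung selector knob up out of its notch, turn it until its pointer pin faces the cup's peg, and let it snap fully down into that notch. Leave the cup standing on its peg.

Things in the scene. Friction and masses are not known exactly. Their poses are not given: they have to be found in the camera images.
- stand: White metal box of the drying stand, 185 x 310 x 45 mm high, fixed on the bench, spanning x -55 to 130 and y -155 to 155 mm. Origin: on the bench, under the knob's vertical axis; x runs from the knob to the middle of the pegs. Four pegs (13 mm dia, feet 62 mm dia x 4 mm, tops at 89 mm) stand 118 mm from the knob axis at -80, -40, 40, 80 degrees from x. One bears the cup, three a rubber cap (20 mm dia, tops at 91 mm).
- collar_mid (a point): On the knob axis at the top face of the box, 45 mm above the bench: centre of the notched steel collar round the knob (outer radius 41 mm, 13.5 mm high). It has five notches, 40 degrees apart: one facing each peg and the parking notch between them at 0 degrees. Notch walls are upright for 6 mm, then slope open, leaving no flat top: a released knob slides into the nearest notch.
- knob_grip (a point): Centre of the knob's black grip bar, on the knob axis, 90 mm above the bench when down. Bar 48 mm long (along this point's x, towards the pointer end), 16 mm wide (y), 28 mm high (14 mm above and below this point); a pointed nose at the +x end reaches 32 mm from the axis, with a white line on top. Beside the bar all is free down to the collar, 31 mm below this point. Moves with the knob.
- pin_tip (a point): Outer end of the steel pointer pin, 6.4 mm thick, which sticks out of the knob's shaft 5.5 mm above the box, under the pointed end of the bar, 54 mm from the knob axis. This point's x points outward along the pin, y sideways, z up. The pin is what lies in the notches.
- knob_lift (a joint): Height of the knob, m: 0 = fully down in a notch, 0.020 = upper stop. Spring and weight pull it down with about 7.6 N at 0 and 12 N at 0.018. The pin is quite clear of the collar above 0.015.
- knob_turn (a joint): Angle of the knob about the vertical, rad, counter-clockwise from above: 0 = pin in the parking notch, along the stand's x; the pegs' notches are at -1.396, -0.698, 0.698 and 1.396; stops at -1.6 and 1.6. Starts at 0. Play in a notch about 0.04 each way; turns freely when lifted.
- cup: Loose steel cup, 0.12 kg, upside down over a peg: rim 52 mm dia at the bottom, 40 mm dia at the top, 56 mm high, wall 2.5 mm. Origin: centre of the rim, which stands on the peg's foot 49 mm above the bench; z up. Its top is 105 mm above the bench. Which peg it is on differs from run to run.
Not all that is in view belongs to the job. Leave any green look-alike of the cup alone.

How it is judged:
By the outcome, as a careful person would: the job done as asked, in the order asked, and still so for the second after the job is handed in, with the robot touching nothing.
It also fails if it takes over 32 s, if anything falls off the work surface, if the arm or the gripper's body presses on something with over 40 N, if the wrist force passes 120 N, or if a joint passes its speed limit or range.

## Robot

A 7-joint arm with a two-finger parallel gripper is mounted at the origin on the work surface. World frame = base frame: x ahead of the robot, y to its left, z up, the work surface at z = 0. Lengths are in m, angles in rad, forces in N, time in s.
With the tool pointing down it reaches from about 0.4 to 0.85 m from the base axis. Payload 4.5 kg.
Tool frame: the origin (TCP) lies between the finger pads; the fingertips stand 8 mm ahead of it and the grasp point (between the pads) lies 11 mm behind it; z points along the fingers, y is the direction in which the jaws open and shut (so a half turn about z gives the same grasp; the last joint's range is limited). The gripper opens to 88 mm and grips with 3 to 60 N. Pads are 18 mm wide; open, the fingers measure 123 mm over their backs; the gripper's body (75 mm by 187 mm) begins 45 mm behind the grasp point.
Start: joints at [-1.114, 0.689, -0.195, 1.565, 0.157, 0.902, -0.215], TCP at [0.256, 0.57, 0.247] pointing down, gripper open.
Joint ranges: [-3.01, 3.01], [-0.46, 2.08], [-1.47, 1.51], [0.13, 2.56], [-1, 4.14], [0.04, 2.09], [-2.66, 2.66]. Speed limits (rad/s): [2.57, 2.57, 3.14, 3.14, 3.14, 3.14, 3.14].

## Interface

Orientations are given as a unit quaternion [x, y, z, w].
In Python, from plant import r gives the robot as it stands.
- The arm moves only by the tool carry_out, never from a script. Its argument "commands" is a list that holds one entry, the list of rows, each a list of 7 numbers: the turn, a rotation vector about the tool's x, y, z in rad, then the shift along the tool's x, y, z in cm, then the finger opening in cm, from 0 to 8.81. A call has 1 to 10 rows; each row is the pose to reach, as a shift and turn from the pose commanded when the call began, along the tool's axes at that moment; what a row does not reach only later rows make up. A row lasts 1/12 s, in which the tool goes at most 41.7 mm and 7.16 degrees, less where a joint would pass 70% of its speed; a pose out of reach is approached as far as the arm can. A call with a gripper value outside its range is refused whole. The fingers move at their own pace and stop on an object; "force" is the grip in N (left out, the last holds). Time passes only in rows, so rows that repeat a pose let the fingers close. It gives the time, the measured TCP pose, the force and the opening at its end, in the units of the state.
- r.get_state(): the state, without advancing time (a new reading comes with each control period).
- r.snapshot(name): name is "side" or "top"; returns a dict with "pixels" (480x640x3 uint8, red, green, blue), "mtx" (3x3 intrinsics, pixels), "xyz" and "rotation" of the camera in the world. Camera axes: x right, y down, z forward; pixel columns grow to the right and rows downward; lengths in m; the calibration is good to about 2 mm. A picture is of the moment at which its call begins. There is no depth.
- r.finish_job(): hands the job in, once; it reports no verdict.
The state is a dict: "clock": time; "q": joint angles; "qd": joint speeds; "joint_torque": joint torques, N m; "tool_pos": TCP position; "eef_rot": TCP orientation; "contact_force": force on the tool from outside, world axes, zero at the start; "moment": the same for the moment, N m; "opening": opening from 0.0 (shut) to 1.0 (fully open).
Only numpy, scipy, OpenCV 4.12 (cv2) and the standard library are available. Lean on these libraries where they do the work, as an engineer would, in place of code of your own. Each camera call takes 0.05 s, during which the arm holds its last target.

## Working session

There is one attempt and no reset: what is moved stays moved. The work goes in short steps, Python scripts to look and compute and a tool call to move; the robot and the scene stay as the last step left them, time stands still between calls to the robot, and variables do not carry over. Pictures are saved under pics/ and viewed, and the job is handed in when it is done.

Besides the shell and the picture viewer there is one more tool, called after ">>>" as name([rows], argument=value, ...), one row to a line, values as JSON. carry_out: Moves the arm, as the interface text tells. Its arguments: {"type":"object","properties":{"commands":{"type":"array"},"force":{"type":"number"}},"required":["commands"]}

```bash
mkdir -p pics; ls; cat > h.py <<'E'
import numpy as np, cv2
from plant import r
def snap(n,f):
    s=r.snapshot(n); cv2.imwrite('pics/'+f,s['pixels'][:,:,::-1]); np.savez('pics/'+f[:-4]+'.npz',**s); return s
def proj(s,P):
    R=np.array(s['rotation']); P=np.atleast_2d(P); c=(P-np.array(s['xyz']))@R; u=c@np.array(s['mtx']).T; return u[:,:2]/u[:,2:]
def cast(s,uv,z):
    R=np.array(s['rotation']);o=np.array(s['xyz']); d=R@np.linalg.solve(np.array(s['mtx']),[uv[0],uv[1],1]); return o+d*(z-o[2])/d[2]
def load(f): return dict(np.load('pics/'+f))
E
python3 - <<'E'
from h import *
st=r.get_state(); print(st['clock'],st['tool_pos'],st['eef_rot'],st['opening'])
for n in('top','side'):
    s=snap(n,n+'0.png'); print(n,s['mtx'],s['xyz'],s['rotation'])
E
```

```text
pics
0.0 [0.25622179 0.56937022 0.2459209 ] [ 2.09797812e-01  9.77744350e-01 -9.18748298e-04 -1.39859990e-04] 0.9969817231956106
top [[561.38375842   0.         313.64040213]
 [  0.         561.38375842 242.78792938]
 [  0.           0.           1.        ]] [0.4184574  0.06348571 0.96756654] [ 0.70884804 -0.70450294  0.02530458 -0.02386948]
side [[433.87570893   0.         317.62456076]
 [  0.         433.87570893 244.17922431]
 [  0.           0.           1.        ]] [0.37584518 0.61427748 0.43034556] [-0.08603031  0.87593568 -0.47072887  0.06123563]
```

```bash
sed -i "s/R=np.array(s\['rotation'\])/R=Rot.from_quat(s['rotation']).as_matrix()/; 1a from scipy.spatial.transform import Rotation as Rot" h.py; cat h.py
```

```text
import numpy as np, cv2
from scipy.spatial.transform import Rotation as Rot
from plant import r
def snap(n,f):
    s=r.snapshot(n); cv2.imwrite('pics/'+f,s['pixels'][:,:,::-1]); np.savez('pics/'+f[:-4]+'.npz',**s); return s
def proj(s,P):
    R=Rot.from_quat(s['rotation']).as_matrix(); P=np.atleast_2d(P); c=(P-np.array(s['xyz']))@R; u=c@np.array(s['mtx']).T; return u[:,:2]/u[:,2:]
def cast(s,uv,z):
    R=Rot.from_quat(s['rotation']).as_matrix();o=np.array(s['xyz']); d=R@np.linalg.solve(np.array(s['mtx']),[uv[0],uv[1],1]); return o+d*(z-o[2])/d[2]
def load(f): return dict(np.load('pics/'+f))
```

View pics/top0.png

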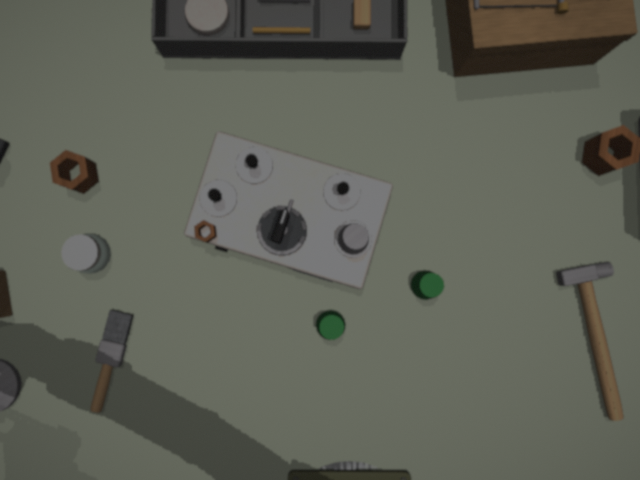

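View pics/side0.png

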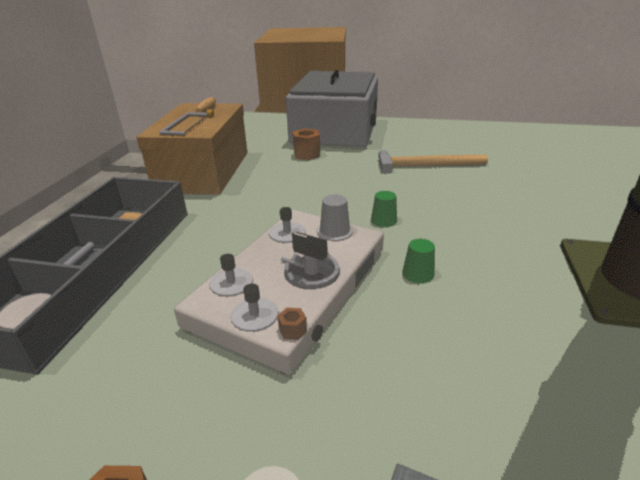

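```bash
python3 - <<'E'
from h import *
s=load('top0.png'.replace('.png','.npz'))
im=s['pixels'].astype(int)
# white box mask, corners at z=.045
g=cv2.cvtColor(s['pixels'],cv2.COLOR_RGB2HSV)
m=((g[...,1]<40)&(g[...,2]>110)).astype(np.uint8)
n,l,st,c=cv2.connectedComponentsWithStats(m)
cx=[i for i in range(1,n) if st[i][4]>3000]; print([(st[i],c[i]) for i in cx])
k=l[185,300] or l[170,300]
cn=max(cv2.findContours((l==k).astype(np.uint8),0,2)[0],key=cv2.contourArea)
b=cv2.boxPoints(cv2.minAreaRect(cn)); print(b); P=np.array([cast(s,p,.045) for p in b]); print(P, np.linalg.norm(np.diff(P,axis=0),axis=1))
for nm,uv,z in [('pegA',(215,195),.091),('pegB',(251,160),.091),('pegC',(343,187),.091),('cup',(355,237),.105),('collar',(282,230),.0585)]:
    print(nm,cast(s,uv,z))
a=s['pixels'][120:300,170:410,::-1]
cv2.imwrite('pics/c1.png',cv2.convertScaleAbs(cv2.resize(a,None,fx=3.3,fy=3.3,interpolation=cv2.INTER_CUBIC),alpha=1.4))
E
```

```text
[(array([  185,   132,   207,   155, 15320], dtype=int32), array([289.10313316, 205.41220627]))]
[[184.36278 233.65341]
 [215.86613 130.28299]
 [392.28076 184.04745]
 [360.7774  287.41788]]
[[ 0.49650376  0.27499443  0.045     ]
 [ 0.67005878  0.22623384  0.045     ]
 [ 0.58129319 -0.06813903  0.045     ]
 [ 0.4099117  -0.01587492  0.045     ]] [0.18027462 0.30746498 0.17917353]
pegA [0.55396169 0.21760028 0.091     ]
pegB [0.61012414 0.16172513 0.091     ]
pegC [0.56797182 0.01614685 0.091     ]
cup [ 0.48789788 -0.00178753  0.105     ]
collar [0.50231489 0.11339343 0.0585    ]
```

View pics/c1.png

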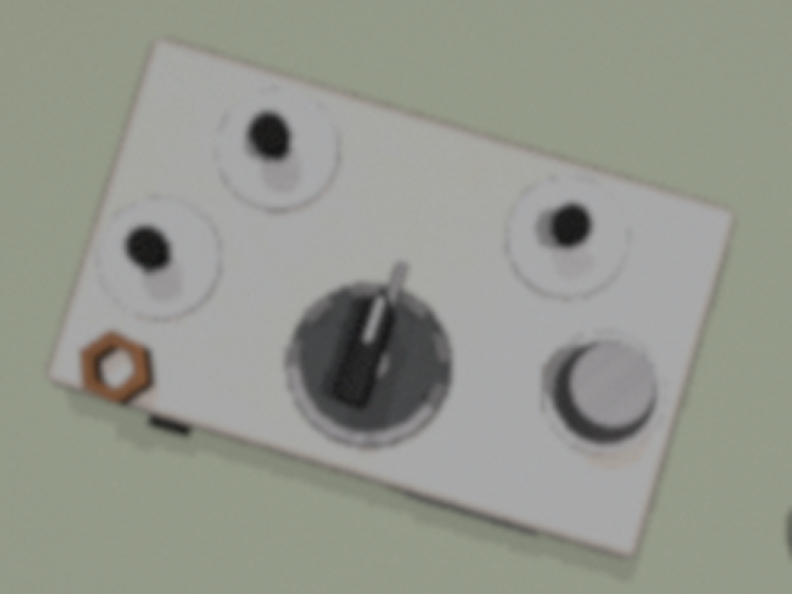

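```bash
cat >> h.py <<'E'
def fit(M,W):
    M=np.array(M);W=np.array(W);a=M-M.mean(0);b=W-W.mean(0)
    th=np.arctan2((a[:,0]*b[:,1]-a[:,1]*b[:,0]).sum(),(a*b).sum())
    c,s=np.cos(th),np.sin(th);R=np.array([[c,-s],[s,c]]);t=W.mean(0)-R@M.mean(0)
    return th,t,(W-(M@R.T+t))*1000
E
python3 - <<'E'
from h import *
s=load('top0.npz')
hsv=cv2.cvtColor(s['pixels'],cv2.COLOR_RGB2HSV)
k=lambda a:(.118*np.cos(np.radians(a)),.118*np.sin(np.radians(a)))
M=[];W=[];N=[]
for nm,x,y,a in [('A',215,195,80),('B',251,160,40),('C',343,187,-40)]:
    w=(hsv[y-14:y+15,x-14:x+15,2]<60).astype(np.uint8)
    mm=cv2.moments(w,True);c=(x-14+mm['m10']/mm['m00'],y-14+mm['m01']/mm['m00']);print(nm,c,mm['m00'])
    M.append(k(a));W.append(cast(s,c,.088)[:2]);N.append(nm)
M.append(k(-80));W.append(cast(s,(170+613/3.3,120+383/3.3),.105)[:2]);N.append('cup')
M.append((0,0));W.append(cast(s,(170+369/3.3,120+364/3.3),.0585)[:2]);N.append('collar')
for m,uv in [((130,155),(160,40)),((130,-155),(735,212)),((-55,-155),(632,553)),((-55,155),(50,378))]:
    M.append((m[0]/1e3,m[1]/1e3));W.append(cast(s,(170+uv[0]/3.3,120+uv[1]/3.3),.045)[:2]);N.append('c')
th,t,res=fit(M,W);print(th,np.degrees(th),t)
for n,e in zip(N,res):print(n,e.round(1))
# overlay check in side
d=load('side0.npz');c,sn=np.cos(th),np.sin(th)
Wd=lambda p:(np.r_[np.array([[c,-sn],[sn,c]])@np.array(p[:2])+t,p[2]])
im=[s['pixels'][:,:,::-1].copy(),d['pixels'][:,:,::-1].copy()]
pts=[(.13,.155,.045),(.13,-.155,.045),(-.055,-.155,.045),(-.055,.155,.045),(0,0,.104),(.032,0,.104),(.054,0,.0505)]+[(*k(a),.091) for a in(80,40,-40)]+[(*k(-80),.105)]
for q,i in((s,im[0]),(d,im[1])):
    for p in pts:
        u=proj(q,Wd(p))[0];cv2.drawMarker(i,(int(round(u[0])),int(round(u[1]))),(0,0,255),0,5,1)
a=cv2.resize(im[0][120:300,170:410],None,fx=1.66,fy=1.66)
b=cv2.resize(im[1][180:370,170:400],None,fx=1.7,fy=1.6)
h=min(a.shape[0],b.shape[0]);cv2.imwrite('pics/o1.png',cv2.convertScaleAbs(np.hstack([a[:h],b[:h]]),alpha=1.4))
E
```

```text
A (214.5, 194.95901639344262) 122.0
B (251.31967213114754, 160.95901639344262) 122.0
C (342.3534482758621, 187.97413793103448) 116.0
-0.2870622315051468 -16.447454322852284 [0.50198989 0.11366126]
A [-0.1 -0.4]
B [-0.9  0.7]
C [-0.3  1.7]
cup [0.6 0.6]
collar [-0.2  0. ]
c [-3.6 -3.7]
c [-1.8  2.9]
c [4.3 2.3]
c [ 1.9 -4.2]
```

View pics/o1.png

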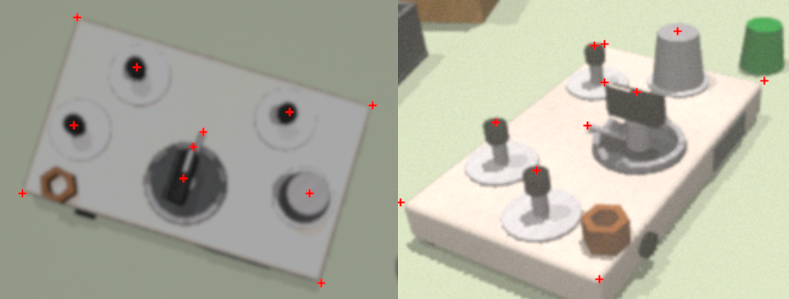

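```bash
cat >> h.py <<'E'
def togo(p,ang):
    """shift in tool axes (cm) & turn about tool to have TCP at p, pointing down, tool y along world angle ang (deg, mod 180)"""
    st=r.get_state();R=Rot.from_quat(st['eef_rot'])
    sh=R.inv().apply(np.array(p)-st['tool_pos'])*100
    best=None
    for a in(ang,ang+180):
        a=np.radians(a);y=np.array([np.cos(a),np.sin(a),0]);z=np.array([0,0,-1.]);x=np.cross(y,z)
        v=(R.inv()*Rot.from_matrix(np.c_[x,y,z])).as_rotvec()
        if best is None or np.linalg.norm(v)<np.linalg.norm(best):best=v
    print('t',round(st['clock'],2),'pos',st['tool_pos'].round(4),'F',np.round(st['contact_force'],1),'open',round(st['opening'],3),'q',np.round(st['q'],2))
    print('turn',best.round(3),'shift',sh.round(2))
E
python3 -c "
from h import *
togo((.502,.1137,.17),73.55)"
```

```text
t 0.1 pos [0.2563 0.5694 0.246 ] F [ 0.1 -0.   0.5] open 0.996 q [-1.11  0.69 -0.19  1.57  0.16  0.9  -0.22]
turn [-0.002  0.    -0.136] shift [-41.11 -31.47   7.66]
```

>>> carry_out([
  [[0,0,-0.05,-3,-2.3,0,5],[0,0,-0.1,-6,-4.6,0,5],[0,0,-0.136,-9,-6.9,0,5],[0,0,-0.136,-12,-9.2,0,5],[0,0,-0.136,-15,-11.5,0,5],[0,0,-0.136,-18,-13.8,0,5],[0,0,-0.136,-21,-16.1,0,5],[0,0,-0.136,-24,-18.4,0,5],[0,0,-0.136,-26.5,-20.3,0,5],[0,0,-0.136,-28,-21.4,0,5]],
], force=50)

```text
clock: 0.93
tool_pos: [0.4255, 0.2553, 0.2464]
eef_rot: [0.145, 0.989, -0.001, 0.0]
contact_force: [0.8, 0.6, -0.7]
opening: 0.569
```

```bash
python3 -c "
from h import *
togo((.502,.1137,.15),73.55)"
```

```text
t 0.93 pos [0.4255 0.2553 0.2464] F [ 0.8  0.6 -0.7] open 0.569 q [-0.46  0.53 -0.28  1.94  0.22  0.7   0.41]
turn [-0.003  0.001 -0.005] shift [-11.39 -11.33   9.68]
```

>>> carry_out([
  [[0,0,0,-2,-2,1,5],[0,0,0,-4,-4,2,5],[0,0,0,-6,-6,3.5,5],[0,0,0,-8,-8,5,5],[0,0,0,-10,-10,6.5,5],[0,0,0,-11,-11,8,5],[0,0,0,-11.3,-11.3,9,5],[0,0,0,-11.3,-11.3,9,5],[0,0,0,-11.3,-11.3,9,5]],
])

```text
clock: 1.68
tool_pos: [0.4996, 0.1208, 0.1565]
eef_rot: [0.142, 0.99, 0.0, -0.001]
contact_force: [-0.2, -0.2, 0.2]
opening: 0.569
```

```bash
python3 - <<'E'
from h import *
togo((.502,.1137,.077),73.55)
a=snap('top','t1.png');b=snap('side','s1.png')
cv2.imwrite('pics/o2.png',cv2.convertScaleAbs(np.hstack([cv2.resize(a['pixels'][120:300,190:390,::-1],(400,360)),cv2.resize(b['pixels'][180:340,200:378,::-1],(400,360))]),alpha=1.4))
E
```

```text
t 1.68 pos [0.4996 0.1208 0.1565] F [-0.2 -0.2  0.2] open 0.569 q [-0.18  0.69 -0.24  1.98  0.32  0.51  0.64]
turn [ 0.    -0.002  0.002] shift [-0.44 -0.62  7.94]
```

View pics/o2.png

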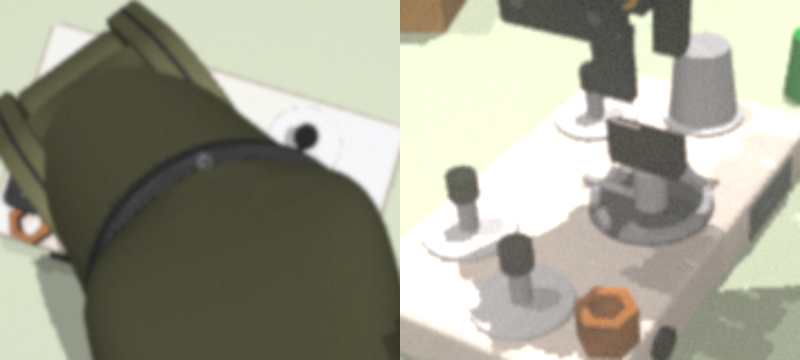

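>>> carry_out([
  [[0,0,0,-0.4,-0.6,1,5],[0,0,0,-0.4,-0.6,2,5],[0,0,0,-0.4,-0.6,3,5],[0,0,0,-0.4,-0.6,3,5],[0,0,0,-0.4,-0.6,3,5]],
])

```text
clock: 2.2
tool_pos: [0.5018, 0.1128, 0.1258]
eef_rot: [0.143, 0.99, -0.0, -0.001]
contact_force: [0.1, -0.6, 0.2]
opening: 0.564
```

```bash
python3 - <<'E'
from h import *
togo((.502,.1137,.077),73.55)
E
```

```text
t 2.2 pos [0.5018 0.1128 0.1258] F [ 0.1 -0.6  0.2] open 0.564 q [-0.18  0.75 -0.21  2.    0.35  0.43  0.63]
turn [-0.001 -0.002  0.001] shift [-0.    0.1   4.88]
```

>>> carry_out([
  [[0,0,0,0,0.1,1,5],[0,0,0,0,0.1,2,5],[0,0,0,0,0.1,3,5],[0,0,0,0,0.1,4,5],[0,0,0,0,0.1,4.8,5],[0,0,0,0,0.1,4.8,5],[0,0,0,0,0.1,4.8,5]],
])

```text
clock: 2.78
tool_pos: [0.5024, 0.1136, 0.078]
eef_rot: [0.143, 0.99, -0.0, -0.001]
contact_force: [0.5, -0.4, 0.3]
opening: 0.565
```

```bash
python3 - <<'E'
from h import *
togo((.502,.1137,.077),73.55)
b=snap('side','s2.png')
cv2.imwrite('pics/o3.png',cv2.convertScaleAbs(cv2.resize(b['pixels'][180:340,200:400,::-1],(750,600)),alpha=1.4))
E
```

```text
t 2.78 pos [0.5024 0.1136 0.078 ] F [ 0.5 -0.4  0.3] open 0.565 q [-0.22  0.83 -0.16  2.02  0.38  0.32  0.6 ]
turn [-0.001 -0.001  0.   ] shift [ 0.04 -0.    0.1 ]
```

View pics/o3.png

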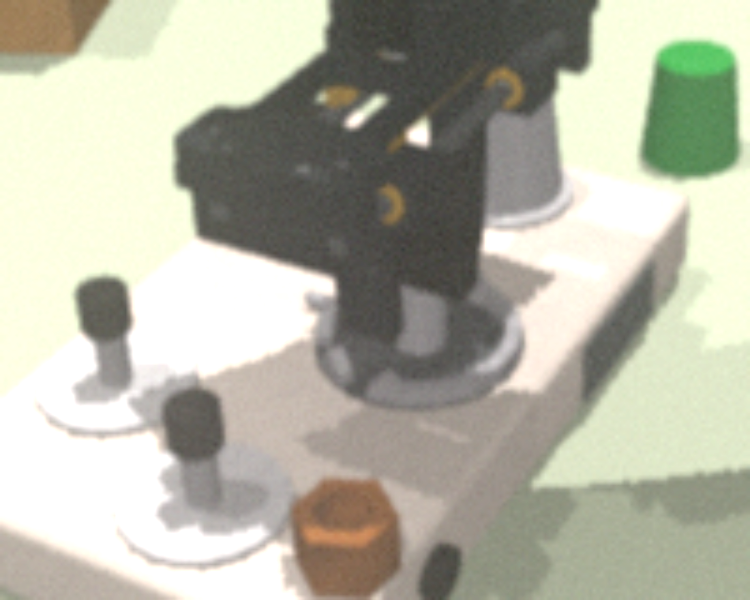

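>>> carry_out([
  [[0,0,0,0,0,0,1.2],[0,0,0,0,0,0,1.2],[0,0,0,0,0,0,1.2],[0,0,0,0,0,0,1.2],[0,0,0,0,0,0,1.2],[0,0,0,0,0,0,1.2]],
], force=50)

```text
clock: 3.33
tool_pos: [0.503, 0.1138, 0.079]
eef_rot: [0.143, 0.99, 0.0, 0.0]
contact_force: [-0.4, 0.1, 2.3]
opening: 0.22
```

>>> carry_out([
  [[0,0,0,0,0,0,0.5],[0,0,0,0,0,0,0.5],[0,0,0,0,0,0,0.5],[0,0,0,0,0,0,0.5]],
], force=50)

```text
clock: 3.67
tool_pos: [0.503, 0.1139, 0.0789]
eef_rot: [0.143, 0.99, 0.0, 0.0]
contact_force: [0.1, 0.4, 3.7]
opening: 0.219
```

>>> carry_out([
  [[0,0,0,0,0,-0.4,0.5],[0,0,0,0,0,-0.8,0.5],[0,0,0,0,0,-1.2,0.5],[0,0,0,0,0,-1.6,0.5],[0,0,0,0,0,-1.75,0.5],[0,0,0,0,0,-1.75,0.5],[0,0,0,0,0,-1.75,0.5]],
])

```text
clock: 4.25
tool_pos: [0.5029, 0.1138, 0.0961]
eef_rot: [0.143, 0.99, 0.0, 0.0]
contact_force: [4.6, 1.3, -12.4]
opening: 0.219
```

```bash
python3 - <<'E'
from h import *
togo((.502,.1137,.0965),-6.45)
b=snap('side','s3.png')
cv2.imwrite('pics/o4.png',cv2.convertScaleAbs(cv2.resize(b['pixels'][180:340,200:400,::-1],(750,600)),alpha=1.4))
E
```

```text
t 4.25 pos [0.5029 0.1138 0.0961] F [  4.6   1.3 -12.4] open 0.219 q [-0.2   0.8  -0.18  2.01  0.37  0.36  0.61]
turn [ 0.    -0.     1.397] shift [ 0.08 -0.04 -0.04]
```

View pics/o4.png

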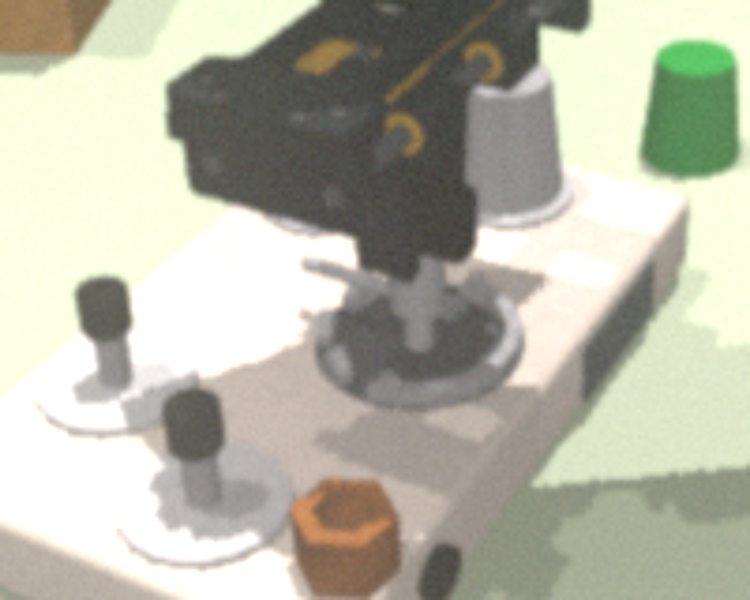

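>>> carry_out([
  [[0,0,0.1,0,0,0,0.5],[0,0,0.2,0,0,0,0.5],[0,0,0.3,0,0,0,0.5],[0,0,0.4,0,0,0,0.5],[0,0,0.5,0,0,0,0.5],[0,0,0.6,0,0,0,0.5],[0,0,0.7,0,0,0,0.5],[0,0,0.7,0,0,0,0.5]],
])

```text
clock: 4.97
tool_pos: [0.5023, 0.113, 0.0959]
eef_rot: [0.475, 0.88, -0.001, -0.0]
contact_force: [2.2, -0.0, -11.6]
opening: 0.222
```

```bash
python3 - <<'E'
from h import *
togo((.5029,.1138,.0965),-6.45)
E
```

```text
t 4.97 pos [0.5023 0.113  0.0959] F [  2.2  -0.  -11.6] open 0.222 q [-0.29  0.8  -0.03  2.02  0.07  0.33  0.2 ]
turn [-0.001  0.001  0.694] shift [ 0.04  0.09 -0.06]
```

>>> carry_out([
  [[0,0,0.1,0,0,0,0.5],[0,0,0.2,0,0,0,0.5],[0,0,0.3,0,0,0,0.5],[0,0,0.4,0,0,0,0.5],[0,0,0.5,0,0,0,0.5],[0,0,0.6,0,0,0,0.5],[0,0,0.695,0,0,0,0.5],[0,0,0.695,0,0,0,0.5],[0,0,0.695,0,0,0,0.5]],
])

```text
clock: 5.72
tool_pos: [0.5014, 0.1128, 0.0958]
eef_rot: [0.744, 0.668, -0.002, -0.001]
contact_force: [0.8, -3.2, -12.3]
opening: 0.217
```

```bash
python3 - <<'E'
from h import *
togo((.5025,.1137,.0965),-6.45)
b=snap('side','s4.png')
cv2.imwrite('pics/o5.png',cv2.convertScaleAbs(cv2.resize(b['pixels'][180:340,200:400,::-1],(750,600)),alpha=1.4))
E
```

```text
t 5.72 pos [0.5014 0.1128 0.0958] F [  0.8  -3.2 -12.3] open 0.217 q [-0.37  0.8   0.1   2.02 -0.23  0.33 -0.19]
turn [-0.003  0.002  0.005] shift [ 0.11  0.1  -0.07]
```

View pics/o5.png

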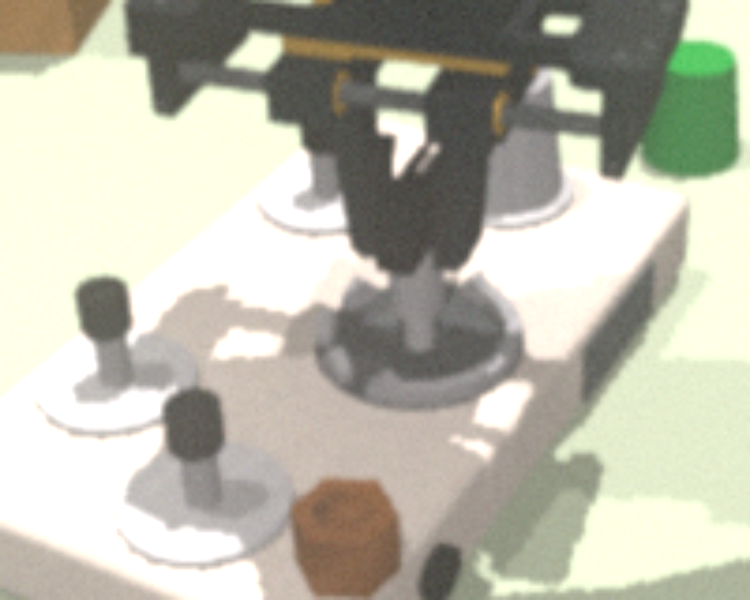

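>>> carry_out([
  [[0,0,0.005,0,0,0.4,0.5],[0,0,0.005,0,0,0.8,0.5],[0,0,0.005,0,0,1.1,0.5],[0,0,0.005,0,0,1.1,0.5]],
])

```text
clock: 6.1
tool_pos: [0.5014, 0.1129, 0.0844]
eef_rot: [0.747, 0.665, -0.002, -0.001]
contact_force: [-2.4, -5.1, -8.8]
opening: 0.222
```

```bash
python3 - <<'E'
from h import *
togo((.5025,.1137,.0965),-6.45)
print(r.get_state()['moment'])
E
```

```text
t 6.1 pos [0.5014 0.1129 0.0844] F [-2.4 -5.1 -8.8] open 0.222 q [-0.37  0.82  0.1   2.03 -0.24  0.3  -0.19]
turn [-0.003  0.001 -0.003] shift [ 0.09  0.09 -1.21]
[-1.04251699  0.62159473  0.05623464]
```

>>> carry_out([
  [[0,0,0,0,0,0,5],[0,0,0,0,0,0,5],[0,0,0,0,0,0,5],[0,0,0,0,0,0,5],[0,0,0,0,0,0,5],[0,0,0,0,0,0,5]],
])

```text
clock: 6.6
tool_pos: [0.5035, 0.1142, 0.0857]
eef_rot: [0.747, 0.665, 0.001, 0.0]
contact_force: [0.6, 0.1, -0.4]
opening: 0.565
```

```bash
python3 - <<'E'
from h import *
togo((.5025,.1137,.18),-6.45)
b=snap('side','s5.png')
cv2.imwrite('pics/o6.png',cv2.convertScaleAbs(cv2.resize(b['pixels'][180:340,200:400,::-1],(750,600)),alpha=1.4))
E
```

```text
t 6.6 pos [0.5035 0.1142 0.0857] F [ 0.6  0.1 -0.4] open 0.565 q [-0.37  0.82  0.1   2.02 -0.24  0.3  -0.19]
turn [ 0.002 -0.001 -0.003] shift [-0.05 -0.08 -9.43]
```

View pics/o6.png

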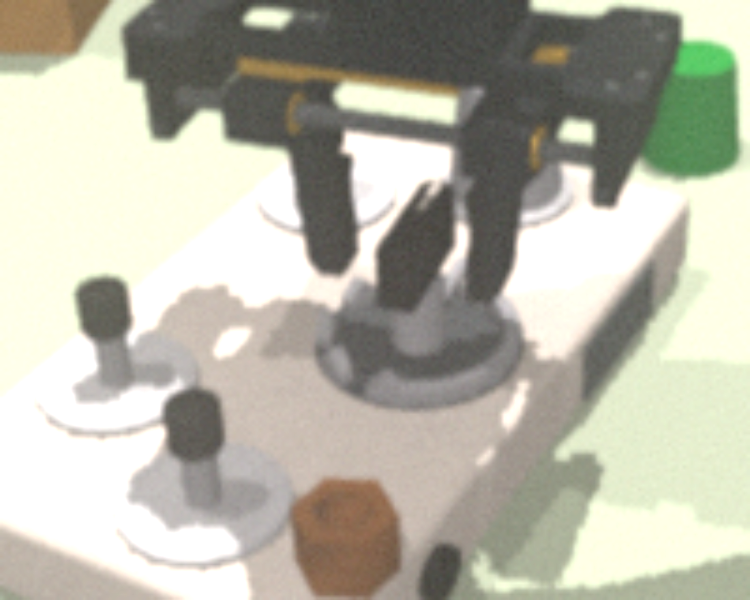

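Released; bar free between the fingers. Retreat up, then aside towards +y for a look.

>>> carry_out([
  [[0,0,0,0,0,-1,5],[0,0,0,0,0,-2.5,5],[0,0,0,0,0,-4.5,5],[0,0,0,0,0,-7,5],[0,0,0,0,0,-9.5,5],[0,0,0,0,0,-12,5],[0,0,0,0,0,-14,5],[0,0,0,0,0,-15,5],[0,0,0,0,0,-15,5]],
])

```text
clock: 7.4
tool_pos: [0.5042, 0.1139, 0.2382]
eef_rot: [0.747, 0.665, 0.003, 0.001]
contact_force: [0.8, 0.4, 1.0]
opening: 0.571
```

```bash
python3 - <<'E'
from h import *
togo((.35,.4,.24),-6.45)
E
```

```text
t 7.4 pos [0.5042 0.1139 0.2382] F [0.8 0.4 1. ] open 0.571 q [-0.44  0.57  0.21  1.92 -0.18  0.67 -0.24]
turn [ 0.005 -0.002 -0.004] shift [ 26.63 -18.63  -0.21]
```

>>> carry_out([
  [[0,0,0,2,-1.4,0,5],[0,0,0,5,-3.5,0,5],[0,0,0,8,-5.6,0,5],[0,0,0,11,-7.7,0,5],[0,0,0,14,-9.8,0,5],[0,0,0,17,-12,0,5],[0,0,0,20,-14,0,5],[0,0,0,23,-16,0,5],[0,0,0,25,-17.5,0,5],[0,0,0,26,-18.2,0,5]],
])

```text
clock: 8.23
tool_pos: [0.3489, 0.3965, 0.2345]
eef_rot: [0.745, 0.667, -0.001, -0.001]
contact_force: [-1.2, 0.6, 0.4]
opening: 0.566
```

```bash
python3 - <<'E'
from h import *
a=snap('top','t6.png');b=snap('side','s6.png')
cv2.imwrite('pics/o7.png',cv2.convertScaleAbs(np.hstack([cv2.resize(a['pixels'][120:300,190:390,::-1],(400,400)),cv2.resize(b['pixels'][180:340,220:380,::-1],(400,400))]),alpha=1.4))
E
```

```text
(no output)
```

View pics/o7.png

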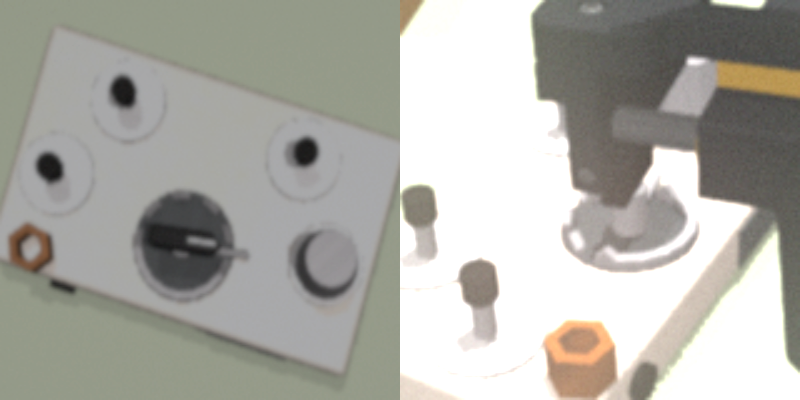

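>>> carry_out([
  [[0,0,0,2,-1.5,0,5],[0,0,0,5,-3.7,0,5],[0,0,0,8,-6,0,5],[0,0,0,11,-8.2,0,5],[0,0,0,14,-10.5,0,5],[0,0,0,15.8,-11.8,0,5],[0,0,0,15.8,-11.8,0,5],[0,0,0,15.8,-11.8,0,5]],
])

```text
clock: 9.0
tool_pos: [0.2546, 0.5624, 0.2347]
eef_rot: [0.747, 0.665, -0.0, 0.001]
contact_force: [0.6, -0.7, 0.2]
opening: 0.57
```

```bash
python3 - <<'E'
from h import *
print(r.get_state()['qd'].round(3))
a=snap('top','t7.png');b=snap('side','s7.png')
t=np.array([.502,.1137]);th=np.radians(-16.45-80)
W=lambda rr,z:[t[0]+rr*np.cos(th),t[1]+rr*np.sin(th),z]
out=[]
for s,(y0,y1,x0,x1) in((a,(190,270,240,370)),(b,(220,300,270,360))):
    f=400/(x1-x0);i=cv2.resize(s['pixels'][y0:y1,x0:x1,::-1],(400,int((y1-y0)*f)),interpolation=cv2.INTER_CUBIC);i=cv2.convertScaleAbs(i,alpha=1.4)
    for L,c in((0,(0,0,255)),(.008,(255,0,0))):
        for p in(W(.054,.0505+L),W(.032,.104+L),W(-.024,.104+L),W(-.024,.076+L)):
            u=proj(s,p)[0];cv2.drawMarker(i,(int((u[0]-x0+.5)*f),int((u[1]-y0+.5)*f)),c,0,9,1)
    out.append(cv2.copyMakeBorder(i,0,360-i.shape[0],0,0,0))
cv2.imwrite('pics/o8.png',np.hstack(out))
E
```

```text
[ 0.032 -0.018  0.038  0.038  0.009  0.001 -0.001]
```

View pics/o8.png

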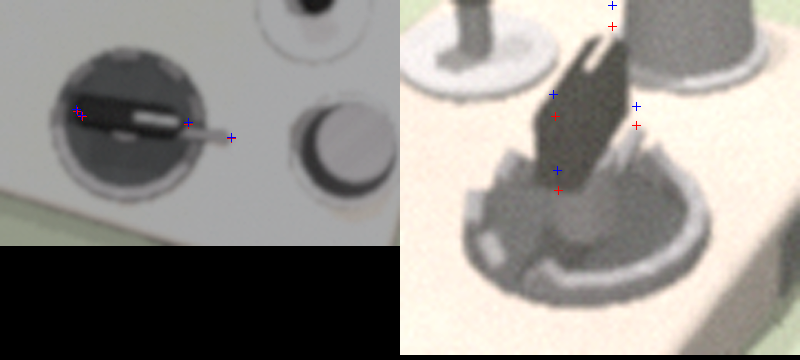

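```bash
python3 -c "
from plant import r
print(r.finish_job())"
```

```text
the job is handed in; nothing more can be done
None
```

The knob now points at the cup's peg, the -80° one, and sits fully down in that notch. I handed the job in just after 9 s of the 32 s allowed.

**What I did:** I gripped the bar at 50 N and lifted it about 17 mm, where the spring pulled back with 12 N as expected. I turned it -80°, lowered it about 11 mm and released it so that it snapped down, then backed the arm well away.

**Last checks:**
- **Angle:** in the top view the pointer pin lies on the predicted -80° position.
- **Height:** in the side view the bar sits at the fully-down height and not at a test position 8 mm higher. The side-view marks were about 1–2 mm off, within the camera calibration.
- **Cup and contact:** the cup is untouched on its peg, and with the gripper clear the force reading was below 1 N.

**Disagreements:**
- The box corners were up to about 5 mm off my fitted stand pose, probably because the edges are rounded. The pegs, collar and cup agreed to within 2 mm.
- The gripper read about 19 mm on the 16 mm bar, but the grip held.

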